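# Level the disc sander's table on its levelling foot

## Task

Pick the spirit level out of the tool bin and lay it on the disc sander's table, pointing straight out from the disc. The table is stiff on its pivot and sits on its levelling foot only once it is pressed down there: press on the level and turn the foot's knob until, with the level pressed, the table sits on the foot and the bubble stands midway between the two lines. Finish while still pressing the level firmly, but not hard, onto the table so that I can lock the pivot, and do not knock the oil bottle, mug or tin about.

Things in the scene. Friction and masses are not known exactly. Their poses are not given: they have to be found in the camera images.
- level: Spirit level, aluminium bar 160 long x 30 wide x 32 high mm, about 0.45 kg, lying upright in the bin. Origin: centre of its flat underside; x along its length, z up. The middle 64 mm is 30 high: flat sides to grip, a yellow-green vial let into its top between two cheeks. Beyond x = +-32 mm are two solid flat tops, 32 high, good to press on.
- bubble (a joint): Pale bubble, 18 mm long, in the level's vial: distance in m of its middle from the vial's middle, positive towards the level's +x end, stops at +-0.013. It runs to the higher end and settles in about 1 s: 1.15 mm per mrad of slope. Two black lines 12 mm either side of the middle.
- table_mid (a point): Middle of the top face of the sander's aluminium table, 150 mm above the bench. y: straight out from the disc towards the foot; x: parallel to the disc; z: up. Table 260 (x) x 200 (y) mm, pivoted about x on a pin at y = -85, z = -25 mm. The upright disc, radius 115 mm, stands at y = -110 mm and rises 115 mm above the table.
- table_tilt: The same table; origin on the pivot pin, axes as table_mid. It starts with its foot end 20 to 35 mrad high, clear of the foot. The stiff pivot stays where it is left; 4 to 8 N down on the level moves the table down until the foot stands on its button. With the foot made shorter the table stays up until pressed again; made longer, the foot lifts it.
- knob (a point): Middle of the black round fluted knob on the levelling screw's top end, on its axis, 220 mm out from the pivot pin, just beyond the table's outer edge. Diameter 44, height 26 mm (13 above and below this point); underside 8 mm above the table's top face. Turns easily and stays where it is left.
- foot (a joint): Turn of knob and screw in rad, positive clockwise from above. 5 mm a turn: clockwise makes the foot longer, lifting the table's outer end 0.8 mm per rad; with the table on its foot the slope changes 3.6 mrad, the bubble 4.2 mm per rad. It starts 0.9 to 3 rad too long; the value that makes the table level differs every time. Stops at +-4.5.
- stem: The levelling foot: steel screw with a round pad of 36 mm under the table's ear. Origin: centre of the pad's underside.
- anvil: Round steel button of 42 mm on the sander's base, on which the foot's pad comes to stand. Its top is 8 mm above this origin; its height differs by up to a millimetre or so from start to start. It does not move.
- bin: Open plywood tool bin, fixed, 270 (x) x 310 (y) x 50 high mm, walls and floor 5 mm. Origin: centre of its underside. The level lies near its middle, roughly along the bin's y; a round and a square steel bar lie along the two long walls, a bolt, a collar and a brass elbow beyond the level's ends.
- oil: Oil bottle, 60 mm diameter, 160 high, standing on the bench: leave alone. Origin: centre of its underside.
- mug: White mug, 76 mm diameter, 90 high: leave alone. Origin: centre of its underside.
- tin: Dark tin, 80 mm diameter, 80 high: leave alone. Origin: centre of its underside.
Not all that is in view belongs to the job. Of the things like the level, leave any that is orange, purple or red; of the rest the smaller one is meant.

How it is judged:
By the outcome, as a careful person would: the job done as asked, in the order asked, and still so for the second after the job is handed in, while the arm keeps its last pose, push and grip.
It also fails if it takes over 70 s, if anything falls off the work surface, if the arm or the gripper's body presses on something with over 40 N, if the wrist force passes 120 N, or if a joint passes its speed limit or range.

## Robot

A 6-joint arm with a two-finger parallel gripper is mounted at the origin on the work surface. World frame = base frame: x ahead of the robot, y to its left, z up, the work surface at z = 0. Lengths are in m, angles in rad, forces in N, time in s.
With the tool pointing down it reaches from about 0.275 to 0.85 m from the base axis. Payload 19 kg.
Tool frame: the origin (TCP) lies between the finger pads; the fingertips stand 14 mm ahead of it and the grasp point (between the pads) lies 5 mm behind it; z points along the fingers, y is the line along which they close (so a half turn about z gives the same grasp; the last joint's range is limited). The gripper opens to 85 mm and grips with 20 to 120 N. Pads are 22 mm wide; open, the fingers measure 114 mm over their backs; the gripper's body (76 mm by 85 mm) begins 54 mm behind the grasp point. The pads swing forward as they close: fully open they stand 13 mm farther back than shut.
Start: joints at [-1.302, 0.15, 1.437, -0, 1.554, -0.134], TCP at [0.225, -0.529, 0.245] pointing down, gripper open.
Joint ranges: [-2.8, 2.8], [-0.68, 2.1], [0.12, 2.68], [-1.39, 4.53], [0.16, 2.79], [-2.81, 2.81]. Speed limits (rad/s): [1.89, 1.89, 2.22, 3.01, 3.01, 3.01].

## Interface

Orientations are given as [roll, pitch, yaw] about the fixed x, y, z axes, in that order (R = Rz(yaw) Ry(pitch) Rx(roll)).
In Python, from workcell import read_state, grab_frame, hand_in gives the robot as it stands.
- The arm moves only by the tool move_arm, never from a script. Its argument "moves" is a list of rows, each an object with "linear": the shift along the world's x, y, z in units of 0.4 m (1.0 is 0.4 m), a list of three; "delta_rot": the turn, a rotation vector about the world's x, y, z in units of pi/2 rad (1.0 is pi/2 rad), a list of three; "grip": the opening, from 0 (shut) to 1 (fully open). A call has 1 to 20 rows; each row shifts and turns the commanded pose from where the row before left it; what a row does not reach is not made up. A row lasts 1/10 s, in which the tool goes at most 50 mm and 8.59 degrees, less where a joint would pass 70% of its speed; a pose out of reach is approached as far as the arm can. A call with a number of a shift or a turn outside -1 to 1 is refused whole. A call with a gripper value outside its range is refused whole. The fingers move at their own pace and stop on an object; "newtons" is the grip in N (left out, the last holds). Time passes only in rows, so rows that do not move let the fingers close. It gives the time, the measured TCP pose, the force, the opening and the grip force at its end, in the units of the state.
- read_state(): the state, without advancing time (a new reading comes with each control period).
- grab_frame(name): name is "side" or "top"; returns a dict with "color" (384x512x3 uint8, red, green, blue), "depth" (384x512 float32, m along the optical axis (not along the pixel's ray), 0 where there is no reading), "fx", "fy", "cx", "cy" (pixels), "distortion" ([k1, k2, p1, p2, k3] as OpenCV has them; the pictures are not rectified), "origin" and "rotation" of the camera in the world. Camera axes: x right, y up, looking along -z (the intrinsics and any distortion apply to the point x, -y, -z); pixel columns grow to the right and rows downward; lengths in m; the calibration is good to about 2 mm. A picture is of the moment at which its call begins.
- hand_in(): hands the job in; it is judged then, once.
The state is a dict: "time": time; "joint_pos": joint angles; "qvel": joint speeds; "tau": joint torques, N m; "tool_pos": TCP position; "tcp_rot": TCP orientation; "wrist_force": force on the tool from outside, world axes, zero at the start; "moment": the same for the moment, N m; "opening": opening from 0.0 (shut) to 1.0 (fully open); "gripper_force": force on a finger pad.
Only numpy, scipy, OpenCV 4.12 (cv2) and the standard library are available. Lean on these libraries where they do the work, as an engineer would, in place of code of your own. Each camera call takes 0.05 s, during which the arm holds its last target. There are 200 camera calls.

## Working session

There is one attempt and no reset: what is moved stays moved. The work goes in short steps, Python scripts to look and compute and a tool call to move; the robot and the scene stay as the last step left them, time stands still between calls to the robot, and variables do not carry over. Pictures are saved under pics/ and viewed, at most 10 in all, crops included, and the job is handed in when it is done.

Besides the shell and the picture viewer there is one more tool, called after "Emit:" as name(argument=value, ...) on one line, values as JSON. move_arm: Moves the arm, as the interface text tells. Shifts and turns lie within -1 to 1; 1 stands for 0.4 m of shift or pi/2 rad of turn. Its arguments: {"type":"object","properties":{"moves":{"type":"array"},"newtons":{"type":"number"}},"required":["moves"]}

```bash
ls; mkdir -p pics; cat > h.py <<'E'
import numpy as np, cv2, pickle
from workcell import read_state, grab_frame
def grab(n,f):
    d=grab_frame(n); pickle.dump(d,open(f'{n}.pkl','wb')); cv2.imwrite(f'pics/{f}.png',d['color'][...,::-1]); return d
def load(n): return pickle.load(open(f'{n}.pkl','rb'))
def rays(d,px):
    px=np.array(px,float).reshape(-1,1,2)
    K=np.array([[d['fx'],0,d['cx']],[0,d['fy'],d['cy']],[0,0,1.]])
    u=cv2.undistortPoints(px,K,np.array(d['distortion'],float)).reshape(-1,2)
    return np.c_[u[:,0],-u[:,1],-np.ones(len(u))]@np.array(d['rotation']).T
def onz(d,px,z):
    r=rays(d,px);o=np.array(d['origin']); return o+r*((z-o[2])/r[:,2])[:,None]
def ondepth(d,px):
    r=rays(d,px); z=np.array([d['depth'][int(round(v)),int(round(u))] for u,v in px]); return np.array(d['origin'])+r*z[:,None]
def tri(d1,p1,d2,p2):
    A=np.zeros((3,3));b=np.zeros(3)
    for d,p in((d1,p1),(d2,p2)):
        r=rays(d,[p])[0];r/=np.linalg.norm(r);P=np.eye(3)-np.outer(r,r);A+=P;b+=P@np.array(d['origin'])
    return np.linalg.solve(A,b)
def proj(d,X):
    R=np.array(d['rotation']);c=(np.atleast_2d(X)-d['origin'])@R*[1,-1,-1]
    K=np.array([[d['fx'],0,d['cx']],[0,d['fy'],d['cy']],[0,0,1.]])
    return cv2.projectPoints(c,np.zeros(3),np.zeros(3),K,np.array(d['distortion'],float))[0].reshape(-1,2)
E
python3 - <<'E'
from h import *
for n in('side','top'):
    d=grab(n,n+'0'); print(n,d['fx'],d['origin'],np.round(d['rotation'],3).tolist(),d['distortion'],(d['depth']>0).mean())
print(read_state())
E
```

```text
pics
side 350.1443890790783 [0.13571047 0.95914467 0.89353712] [0.866, -0.006, -2.713] [-0.07247077  0.          0.          0.          0.        ] 0.9957682291666666
top 482.64441759344794 [0.42414536 0.11732194 1.56582141] [0.061, 0.02, -1.572] [-0.15830814  0.          0.          0.          0.        ] 0.99627685546875
{'time': 0.1, 'joint_pos': array([-1.30200384e+00,  1.50961313e-01,  1.43796218e+00,  1.48820946e-05,
        1.55378896e+00, -1.34009323e-01]), 'qvel': array([-0.00069948, -0.00110997, -0.00296678,  0.00081057,  0.0010272 ,
        0.00133971]), 'tau': array([ 7.90666847e-03, -7.14375544e+01, -5.71798861e+01, -1.12277837e-04,
        7.08740597e-03, -2.84252877e-05]), 'tool_pos': array([ 0.22532536, -0.52879161,  0.24472378]), 'tcp_rot': array([-3.14048487e+00, -1.64362326e-04,  4.02801454e-01]), 'wrist_force': array([-0.38627189,  0.3738157 ,  0.12973575]), 'moment': array([0.01978851, 0.01046612, 0.00448528]), 'gripper_force': 0.0, 'opening': 1.00291267097953}
```

```bash
sed -i "s/d=grab_frame(n); /d=grab_frame(n); d['rotation']=Rotation.from_euler('xyz',d['rotation']).as_matrix(); /; s/^from workcell/from scipy.spatial.transform import Rotation\nfrom workcell/" h.py
python3 - <<'E'
from h import *
for n in('side','top'): grab(n,n+'1')
E
```

```text
(no output)
```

View pics/top1.png

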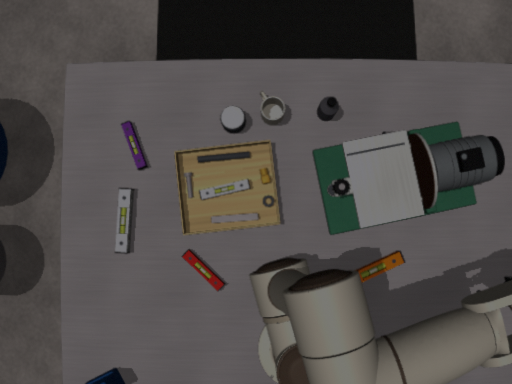

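View pics/side1.png

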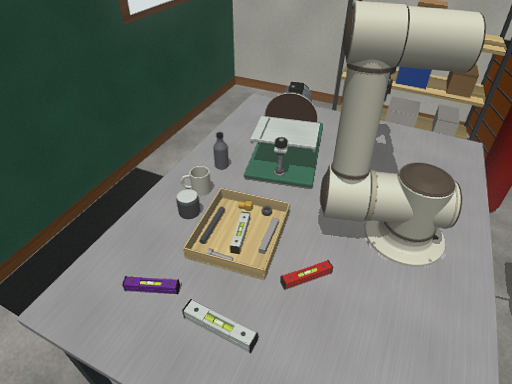

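```bash
python3 - <<'E'
from h import *
t=load('top');s=load('side')
for n,d in(('t',t),('s',s)):
    H,W=d['depth'].shape
    uv=np.stack(np.meshgrid(np.arange(W),np.arange(H)),-1).reshape(-1,2)
    P=(np.array(d['origin'])+rays(d,uv)*d['depth'].reshape(-1,1)).reshape(H,W,3); np.save(n+'P.npy',P)
T=np.load('tP.npy');S=np.load('sP.npy')
f=lambda P,px:[np.round(P[v,u],3).tolist() for u,v in px]
print('top lvl,bin floor,knob,table x3,oil,mug,tin',f(T,[(210,192),(240,187),(225,205),(341,187),(360,150),(362,215),(405,180),(329,108),(273,109),(233,118)]))
print('side same',f(S,[(240,240),(240,218),(222,235),(281,143),(260,130),(310,135)]))
cv2.imwrite('pics/c1.png',np.hstack([cv2.resize(t['color'][125:250,170:290,::-1],None,fx=3.2,fy=3.2,interpolation=cv2.INTER_CUBIC),cv2.resize(t['color'][125:250,310:430,::-1],None,fx=3.2,fy=3.2,interpolation=cv2.INTER_CUBIC)]))
E
```

```text
top lvl,bin floor,knob,table x3,oil,mug,tin [[0.505, 0.288, 0.04], [0.521, 0.193, 0.034], [0.465, 0.243, 0.006], [0.511, -0.104, 0.188], [0.622, -0.167, 0.157], [0.431, -0.171, 0.154], [0.533, -0.302, 0.153], [0.757, -0.083, 0.117], [0.781, 0.086, -0.001], [0.735, 0.213, 0.078]]
side same [[0.489, 0.29, 0.042], [0.535, 0.197, 0.038], [0.57, 0.266, 0.004], [0.504, -0.091, 0.185], [0.635, -0.194, 0.152], [0.436, -0.244, 0.153]]
```

View pics/c1.png

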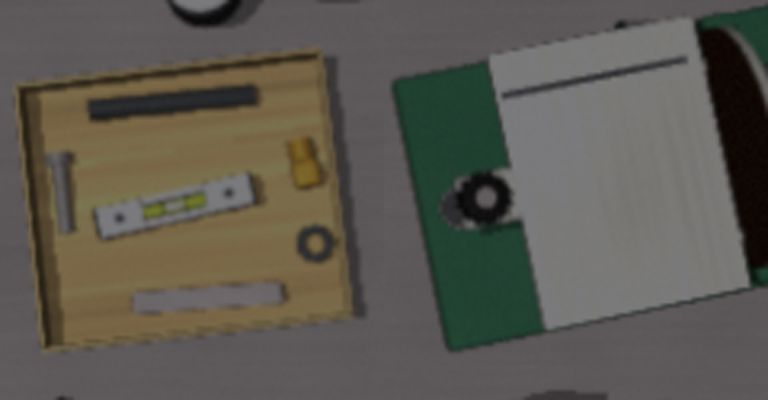

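```bash
cat > m.py <<'E'
from h import *
def masks(d,T):
    hsv=cv2.cvtColor(d['color'],cv2.COLOR_RGB2HSV); return hsv
def big(m):
    c,_=cv2.findContours(m.astype(np.uint8),cv2.RETR_EXTERNAL,cv2.CHAIN_APPROX_NONE)
    return max(c,key=cv2.contourArea) if c else None
E
python3 - <<'E'
from m import *
t=load('top');s=load('side');T=np.load('tP.npy');S=np.load('sP.npy')
# level: height mask inside bin middle
for n,d,P in(('top',t,T),('side',s,S)):
    near=(abs(P[...,0]-.513)<.07)&(abs(P[...,1]-.24)<.11)&(P[...,2]>.02)&(P[...,2]<.06)
    c=big(near); up=c.reshape(-1,2).astype(float); g=onz(d,up,.037)[:,:2]
    r=cv2.minAreaRect((g*1000).astype(np.float32)); print(n,'level rect mm',r)
    pts=P[near]; print(' z med',np.median(pts[:,2]),pts[:,:2].mean(0))
    hsv=cv2.cvtColor(d['color'],cv2.COLOR_RGB2HSV)
    y=near&(hsv[...,1]>110)&(hsv[...,0]>22)&(hsv[...,0]<45); 
    v,u=np.nonzero(y); print(' vial px',u.mean(),v.mean(),len(u), onz(d,[(u.mean(),v.mean())],.035))
    # table plane
    tb=(abs(P[...,0]-.53)<.18)&(P[...,1]<-.11)&(P[...,1]>-.34)&(abs(P[...,2]-.153)<.02)&(hsv[...,1]<40)&(hsv[...,2]>100)
    p=P[tb]; A=np.c_[p[:,:2],np.ones(len(p))]; co=np.linalg.lstsq(A,p[:,2],rcond=None)[0]; print(' table plane',co,len(p),p.mean(0))
    c=big(cv2.morphologyEx(tb.astype(np.uint8),cv2.MORPH_CLOSE,np.ones((5,5)))); g=onz(d,c.reshape(-1,2).astype(float),.154)[:,:2]; r=cv2.minAreaRect((g*1000).astype(np.float32)); print(' table rect',r,cv2.boxPoints(r).round().tolist())
    k=(np.linalg.norm(P[...,:2]-[.51,-.097],axis=-1)<.045)&(P[...,2]>.174)&(P[...,2]<.21)
    c=big(k); (cx,cy),rr=cv2.minEnclosingCircle(c); m=cv2.moments(c); cc=(m['m10']/m['m00'],m['m01']/m['m00']); print(' knob px',cx,cy,rr,cc,onz(d,[cc],.185),np.median(P[k],0))
t0=None
E
```

```text
top level rect mm ((513.59375, 242.177490234375), (30.867183685302734, 161.90737915039062), 13.074736595153809)
 z med 0.03519288595167702 [0.51414186 0.2419457 ]
 vial px 223.70731707317074 188.9512195121951 41 [[0.51532149 0.24464989 0.035     ]]
 table plane [-0.00341941  0.02196094  0.1578518 ] 5387 [ 0.53788747 -0.23385788  0.15087681]
 table rect ((538.8035278320312, -230.50399780273438), (258.3407287597656, 208.0977783203125), 11.279071807861328) [[392.0, -154.0], [432.0, -358.0], [686.0, -307.0], [645.0, -103.0]]
 knob px 340.97540283203125 186.93443298339844 8.54439926147461 (340.7879656160458, 186.39159503342884) [[ 0.51283482 -0.10415419  0.185     ]] [ 0.51226053 -0.10399     0.18660424]
side level rect mm ((511.40020751953125, 246.80889892578125), (33.669158935546875, 178.39695739746094), 12.850717544555664)
 z med 0.03572155408488509 [0.51169278 0.24987483]
 vial px 240.05882352941177 229.14705882352942 34 [[0.5127242 0.2414491 0.035    ]]
 table plane [-0.00156316  0.00213231  0.15437892] 1564 [ 0.53540625 -0.22775732  0.15305634]
 table rect ((538.899169921875, -245.6913299560547), (261.1355895996094, 281.6358947753906), 10.866467475891113) [[384.0, -132.0], [437.0, -409.0], [694.0, -359.0], [641.0, -83.0]]
 knob px 280.6666564941406 141.0 6.411904811859131 (280.54716981132077, 140.96645702306077) [[ 0.51055708 -0.10284607  0.185     ]] [ 0.50979465 -0.09891499  0.18785114]
```

Emit:
move_arm(moves=[{"linear": [0.04, 0.107, 0], "delta_rot": [0, 0, 0.05], "grip": 1}, {"linear": [0.04, 0.107, 0], "delta_rot": [0, 0, 0.05], "grip": 1}, {"linear": [0.04, 0.107, 0], "delta_rot": [0, 0, 0.05], "grip": 1}, {"linear": [0.04, 0.107, 0], "delta_rot": [0, 0, 0.05], "grip": 1}, {"linear": [0.04, 0.107, 0], "delta_rot": [0, 0, 0.05], "grip": 1}, {"linear": [0.04, 0.107, 0], "delta_rot": [0, 0, 0.05], "grip": 1}, {"linear": [0.04, 0.107, 0], "delta_rot": [0, 0, 0.05], "grip": 1}, {"linear": [0.04, 0.107, 0], "delta_rot": [0, 0, 0.05], "grip": 1}, {"linear": [0.04, 0.107, 0], "delta_rot": [0, 0, 0.05], "grip": 1}, {"linear": [0.04, 0.107, 0], "delta_rot": [0, 0, 0.05], "grip": 1}, {"linear": [0.04, 0.107, 0], "delta_rot": [0, 0, 0.05], "grip": 1}, {"linear": [0.04, 0.107, 0], "delta_rot": [0, 0, 0.05], "grip": 1}, {"linear": [0.04, 0.107, 0], "delta_rot": [0, 0, 0.05], "grip": 1}, {"linear": [0.04, 0.107, 0], "delta_rot": [0, 0, 0.05], "grip": 1}, {"linear": [0.04, 0.107, 0], "delta_rot": [0, 0, 0.05], "grip": 1}, {"linear": [0.04, 0.107, 0], "delta_rot": [0, 0, 0.05], "grip": 1}, {"linear": [0.04, 0.107, 0], "delta_rot": [0, 0, 0.05], "grip": 1}, {"linear": [0.04, 0.107, 0], "delta_rot": [0, 0, 0.04], "grip": 1}, {"linear": [0, 0, 0], "delta_rot": [0, 0, 0], "grip": 1}])

```text
time: 2.1
tool_pos: [0.514, 0.2455, 0.2441]
tcp_rot: [-3.14, -0.001, 1.807]
wrist_force: [-0.1, -0.6, 0.3]
opening: 1.0
gripper_force: 0.0
```

Emit:
move_arm(moves=[{"linear": [0, -0.006, -0.1], "delta_rot": [0, 0, -0.005], "grip": 0.75}, {"linear": [0, 0, -0.1], "delta_rot": [0, 0, 0], "grip": 0.75}, {"linear": [0, 0, -0.1], "delta_rot": [0, 0, 0], "grip": 0.75}, {"linear": [0, 0, -0.1], "delta_rot": [0, 0, 0], "grip": 0.75}, {"linear": [0, 0, -0.08], "delta_rot": [0, 0, 0], "grip": 0.75}, {"linear": [0, 0, -0.05], "delta_rot": [0, 0, 0], "grip": 0.75}, {"linear": [0, 0, -0.0275], "delta_rot": [0, 0, 0], "grip": 0.75}, {"linear": [0, 0, 0], "delta_rot": [0, 0, 0], "grip": 0.75}, {"linear": [0, 0, 0], "delta_rot": [0, 0, 0], "grip": 0}, {"linear": [0, 0, 0], "delta_rot": [0, 0, 0], "grip": 0}, {"linear": [0, 0, 0], "delta_rot": [0, 0, 0], "grip": 0}, {"linear": [0, 0, 0], "delta_rot": [0, 0, 0], "grip": 0}, {"linear": [0, 0, 0], "delta_rot": [0, 0, 0], "grip": 0}, {"linear": [0, 0, 0], "delta_rot": [0, 0, 0], "grip": 0}, {"linear": [0, 0, 0], "delta_rot": [0, 0, 0], "grip": 0}, {"linear": [0, 0, 0], "delta_rot": [0, 0, 0], "grip": 0}], newtons=50)

```text
time: 3.7
tool_pos: [0.5143, 0.2393, 0.0239]
tcp_rot: [3.139, -0.0, 1.793]
wrist_force: [0.5, -0.3, 8.1]
opening: 0.341
gripper_force: 50.6
```

Emit:
move_arm(moves=[{"linear": [0, 0, 0.05], "delta_rot": [0, 0, 0], "grip": 0}, {"linear": [0, 0, 0.1], "delta_rot": [0, 0, 0], "grip": 0}, {"linear": [0, 0, 0.1], "delta_rot": [0, 0, 0], "grip": 0}, {"linear": [0, 0, 0.1], "delta_rot": [0, 0, 0], "grip": 0}, {"linear": [0, 0, 0.1], "delta_rot": [0, 0, 0], "grip": 0}, {"linear": [0, 0, 0.1], "delta_rot": [0, 0, 0], "grip": 0}, {"linear": [0.006, -0.06, 0.07], "delta_rot": [0, 0, 0], "grip": 0}, {"linear": [0.006, -0.1, 0], "delta_rot": [0, 0, -0.008], "grip": 0}, {"linear": [0.006, -0.11, 0], "delta_rot": [0, 0, -0.008], "grip": 0}, {"linear": [0.006, -0.11, 0], "delta_rot": [0, 0, 0], "grip": 0}, {"linear": [0.006, -0.11, 0], "delta_rot": [0, 0, 0], "grip": 0}, {"linear": [0.006, -0.11, 0], "delta_rot": [0, 0, 0], "grip": 0}, {"linear": [0.006, -0.11, 0], "delta_rot": [0, 0, 0], "grip": 0}, {"linear": [0.006, -0.11, 0], "delta_rot": [0, 0, 0], "grip": 0}, {"linear": [0.006, -0.11, 0], "delta_rot": [0, 0, 0], "grip": 0}, {"linear": [0.006, -0.11, 0], "delta_rot": [0, 0, 0], "grip": 0}, {"linear": [0.004, -0.11, 0], "delta_rot": [0.017, 0.003, 0], "grip": 0}, {"linear": [0, -0.08, 0], "delta_rot": [0, 0, 0], "grip": 0}, {"linear": [0, 0, 0], "delta_rot": [0, 0, 0], "grip": 0}, {"linear": [0, 0, 0], "delta_rot": [0, 0, 0], "grip": 0}])

```text
time: 5.7
tool_pos: [0.5387, -0.2534, 0.2702]
tcp_rot: [3.141, -0.028, 1.766]
wrist_force: [-0.1, 0.5, -4.1]
opening: 0.342
gripper_force: 51.0
```

```bash
python3 - <<'E'
from m import *
for n in('top','side'):
    d=grab(n,n+'2')
t,s=load('top'),load('side')
print(read_state()['tool_pos'],read_state()['tcp_rot'])
a=cv2.resize(t['color'][110:250,310:450,::-1],(560,560),interpolation=cv2.INTER_CUBIC); b=cv2.resize(s['color'][80:200,230:350,::-1],(560,560),interpolation=cv2.INTER_CUBIC)
cv2.imwrite('pics/c2.png',cv2.resize(np.hstack([a,b]),(800,400)))
E
```

```text
[ 0.53894154 -0.25213422  0.27053849] [ 3.14089777 -0.02722053  1.7684266 ]
```

View pics/c2.png

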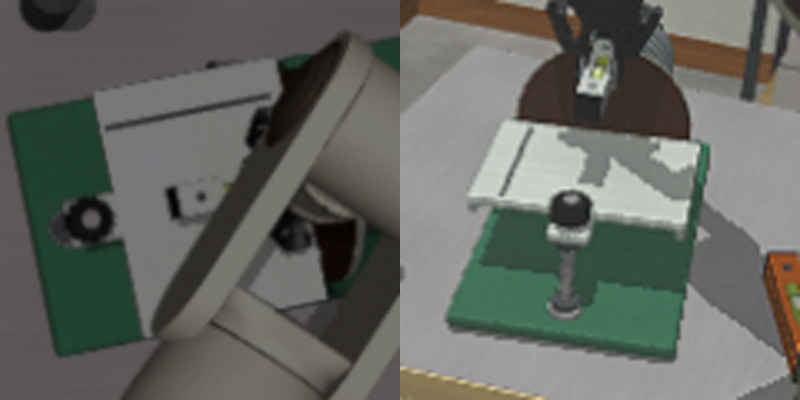

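Emit:
move_arm(moves=[{"linear": [0.003, 0.012, -0.06], "delta_rot": [0, 0, 0], "grip": 0}, {"linear": [0, 0, -0.08], "delta_rot": [0, 0, 0], "grip": 0}, {"linear": [0, 0, -0.06], "delta_rot": [0, 0, 0], "grip": 0}, {"linear": [0, 0, -0.03], "delta_rot": [0, 0, 0], "grip": 0}, {"linear": [0, 0, 0], "delta_rot": [0, 0, 0], "grip": 0}, {"linear": [0, 0, -0.005], "delta_rot": [0, 0, 0], "grip": 0}, {"linear": [0, 0, 0], "delta_rot": [0, 0, 0], "grip": 0}])

```text
time: 6.5
tool_pos: [0.5406, -0.2482, 0.1776]
tcp_rot: [3.14, -0.026, 1.768]
wrist_force: [0.0, -0.2, -4.9]
opening: 0.34
gripper_force: 50.8
```

Emit:
move_arm(moves=[{"linear": [0, 0, -0.004], "delta_rot": [0, 0, 0], "grip": 0}, {"linear": [0, 0, -0.004], "delta_rot": [0, 0, 0], "grip": 0}, {"linear": [0, 0, -0.003], "delta_rot": [0, 0, 0], "grip": 0}, {"linear": [0, 0, 0], "delta_rot": [0, 0, 0], "grip": 0}, {"linear": [0, 0, 0], "delta_rot": [0, 0, 0], "grip": 0}])

```text
time: 7.0
tool_pos: [0.5402, -0.2482, 0.1719]
tcp_rot: [3.141, -0.027, 1.768]
wrist_force: [0.1, 0.0, -4.7]
opening: 0.343
gripper_force: 50.8
```

Emit:
move_arm(moves=[{"linear": [0, 0, -0.003], "delta_rot": [0, 0, 0], "grip": 0}, {"linear": [0, 0, -0.002], "delta_rot": [0, 0, 0], "grip": 0}, {"linear": [0, 0, 0], "delta_rot": [0, 0, 0], "grip": 0}])

```text
time: 7.3
tool_pos: [0.5403, -0.2481, 0.1704]
tcp_rot: [3.141, -0.027, 1.768]
wrist_force: [-2.5, 1.9, 4.6]
opening: 0.341
gripper_force: 51.8
```

Emit:
move_arm(moves=[{"linear": [0, 0, 0], "delta_rot": [0, 0, 0], "grip": 0.5}, {"linear": [0, 0, 0], "delta_rot": [0, 0, 0], "grip": 0.6}, {"linear": [0, 0, 0], "delta_rot": [0, 0, 0], "grip": 0.7}, {"linear": [0, 0, 0], "delta_rot": [0, 0, 0], "grip": 0.7}, {"linear": [0, 0, 0.02], "delta_rot": [0, 0, 0], "grip": 0.7}, {"linear": [0, 0, 0.05], "delta_rot": [0, 0, 0], "grip": 0.7}, {"linear": [0, 0, 0.1], "delta_rot": [0, 0, 0], "grip": 0.7}, {"linear": [0, 0, 0.08], "delta_rot": [-0.017, -0.003, 0], "grip": 0.7}, {"linear": [-0.001, 0.014, 0], "delta_rot": [0, 0, -0.09], "grip": 0}, {"linear": [-0.001, 0.014, 0], "delta_rot": [0, 0, -0.09], "grip": 0}, {"linear": [-0.001, 0.014, 0], "delta_rot": [0, 0, -0.09], "grip": 0}, {"linear": [-0.001, 0.014, 0], "delta_rot": [0, 0, -0.09], "grip": 0}, {"linear": [-0.001, 0.014, 0], "delta_rot": [0, 0, -0.09], "grip": 0}, {"linear": [-0.001, 0.014, 0], "delta_rot": [0, 0, -0.09], "grip": 0}, {"linear": [-0.001, 0.014, 0], "delta_rot": [0, 0, -0.09], "grip": 0}, {"linear": [-0.001, 0.014, 0], "delta_rot": [0, 0, -0.09], "grip": 0}, {"linear": [-0.001, 0.014, 0], "delta_rot": [0, 0, -0.09], "grip": 0}, {"linear": [-0.001, 0.014, 0], "delta_rot": [0, 0, -0.09], "grip": 0}, {"linear": [0, 0.01, 0], "delta_rot": [0, 0, -0.09], "grip": 0}, {"linear": [0, 0, 0], "delta_rot": [0, 0, -0.01], "grip": 0}])

```text
time: 9.3
tool_pos: [0.5362, -0.1878, 0.2705]
tcp_rot: [3.141, -0.001, 0.194]
wrist_force: [-0.7, -0.0, 0.1]
opening: 0.004
gripper_force: 0.0
```

```bash
python3 - <<'E'
from m import *
for n in('top','side'):
    d=grab(n,n+'3')
t,s=load('top'),load('side')
print(read_state()['tool_pos'],read_state()['tcp_rot'])
a=cv2.resize(t['color'][110:250,310:450,::-1],(400,400),interpolation=cv2.INTER_CUBIC); b=cv2.resize(s['color'][100:180,240:320,::-1],(400,400),interpolation=cv2.INTER_CUBIC)
cv2.imwrite('pics/c3.png',np.hstack([a,b]))
E
```

```text
[ 0.5362064  -0.18823812  0.27029029] [ 3.14137052e+00 -3.16896021e-04  2.00587447e-01]
```

View pics/c3.png

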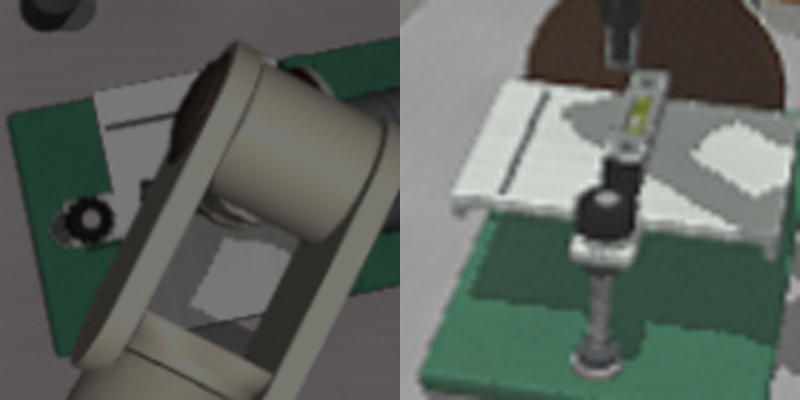

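```bash
python3 - <<'E'
from m import *
s=load('side')
P=onz(s,[(285,129.6),(290.4,117)],.186);print(P); d=P[0]-P[1]; print(np.degrees(np.arctan2(-d[0],d[1])),P.mean(0))
E
```

```text
[[ 0.52448739 -0.18657451  0.186     ]
 [ 0.54055409 -0.29246374  0.186     ]]
8.627744779432412 [ 0.53252074 -0.23951913  0.186     ]
```

Emit:
move_arm(moves=[{"linear": [0, 0, -0.06], "delta_rot": [0, 0, 0], "grip": 0}, {"linear": [0, 0, -0.06], "delta_rot": [0, 0, 0], "grip": 0}, {"linear": [0, 0, -0.03], "delta_rot": [0, 0, 0], "grip": 0}, {"linear": [0, 0, -0.01], "delta_rot": [0, 0, 0], "grip": 0}, {"linear": [0, 0, 0], "delta_rot": [0, 0, 0], "grip": 0}])

```text
time: 9.9
tool_pos: [0.5362, -0.1883, 0.2061]
tcp_rot: [-3.141, 0.0, 0.198]
wrist_force: [-0.6, -1.2, 0.4]
opening: 0.002
gripper_force: 0.0
```

Emit:
move_arm(moves=[{"linear": [-0.01, -0.002, 0], "delta_rot": [0, 0, 0], "grip": 0}, {"linear": [0, 0, -0.005], "delta_rot": [0, 0, 0], "grip": 0}, {"linear": [0, 0, -0.005], "delta_rot": [0, 0, 0], "grip": 0}, {"linear": [0, 0, -0.003], "delta_rot": [0, 0, 0], "grip": 0}, {"linear": [0, 0, 0], "delta_rot": [0, 0, 0], "grip": 0}])

```text
time: 10.4
tool_pos: [0.5321, -0.1889, 0.2006]
tcp_rot: [-3.141, 0.0, 0.197]
wrist_force: [0.4, -0.4, 0.7]
opening: -0.001
gripper_force: 0.0
```

Emit:
move_arm(moves=[{"linear": [0, 0, -0.003], "delta_rot": [0, 0, 0], "grip": 0}, {"linear": [0, 0, -0.003], "delta_rot": [0, 0, 0], "grip": 0}, {"linear": [0, 0, 0], "delta_rot": [0, 0, 0], "grip": 0}])

```text
time: 10.7
tool_pos: [0.5322, -0.1889, 0.1982]
tcp_rot: [-3.141, 0.0, 0.197]
wrist_force: [0.0, -0.8, 0.4]
opening: 0.002
gripper_force: 0.1
```

Emit:
move_arm(moves=[{"linear": [0, 0, -0.003], "delta_rot": [0, 0, 0], "grip": 0}, {"linear": [0, 0, -0.003], "delta_rot": [0, 0, 0], "grip": 0}, {"linear": [0, 0, 0], "delta_rot": [0, 0, 0], "grip": 0}])

```text
time: 11.0
tool_pos: [0.5322, -0.1887, 0.1967]
tcp_rot: [-3.141, -0.001, 0.197]
wrist_force: [-4.1, 4.4, 12.7]
opening: 0.004
gripper_force: 5.7
```

Emit:
move_arm(moves=[{"linear": [0, 0, -0.002], "delta_rot": [0, 0, 0], "grip": 0}, {"linear": [0, 0, 0], "delta_rot": [0, 0, 0], "grip": 0}, {"linear": [0, 0, 0], "delta_rot": [0, 0, 0], "grip": 0}])

```text
time: 11.3
tool_pos: [0.5323, -0.1887, 0.1967]
tcp_rot: [3.141, -0.001, 0.197]
wrist_force: [-6.7, 6.5, 19.6]
opening: -0.002
gripper_force: 9.8
```

```bash
python3 - <<'E'
from m import *
for i in range(1): s=grab('side','side4')
print(read_state()['wrist_force'],read_state()['tool_pos'])
cv2.imwrite('pics/c4.png',np.hstack([cv2.resize(s['color'][105:145,265:305,::-1],(400,400),interpolation=cv2.INTER_NEAREST),cv2.resize(s['color'][100:180,240:320,::-1],(400,400),interpolation=cv2.INTER_CUBIC)]))
E
```

```text
[-6.78324037  5.17100348 19.86822141] [ 0.53229468 -0.18866372  0.19669069]
```

View pics/c4.png

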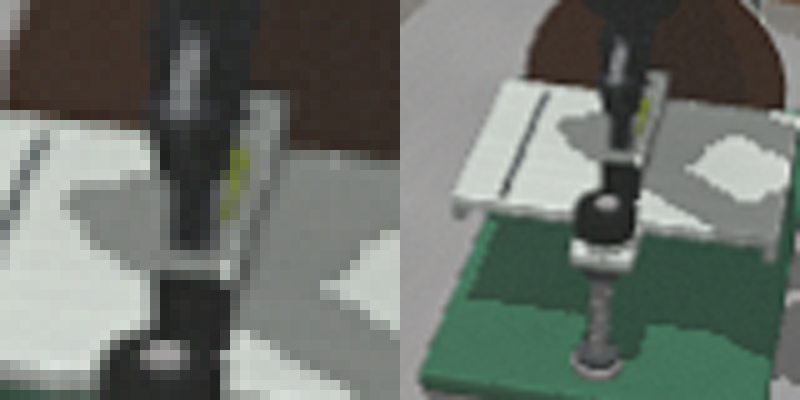

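Emit:
move_arm(moves=[{"linear": [0, 0, 0.05], "delta_rot": [0, 0, 0], "grip": 0}, {"linear": [0, 0, 0.1], "delta_rot": [0, 0, 0], "grip": 0}, {"linear": [-0.05, 0.08, 0.05], "delta_rot": [0, 0, 0], "grip": 0.7}, {"linear": [-0.05, 0.08, 0], "delta_rot": [0, 0, 0], "grip": 0.7}, {"linear": [-0.05, 0.08, 0], "delta_rot": [0, 0, 0], "grip": 0.7}, {"linear": [-0.05, 0.08, 0], "delta_rot": [0, 0, 0], "grip": 0.7}, {"linear": [-0.05, 0.08, 0], "delta_rot": [0, 0, 0], "grip": 0.7}, {"linear": [-0.05, 0.08, 0], "delta_rot": [0, 0, 0], "grip": 0.7}, {"linear": [-0.05, 0.08, 0], "delta_rot": [0, 0, 0], "grip": 0.7}, {"linear": [-0.05, 0.08, 0], "delta_rot": [0, 0, 0], "grip": 0.7}, {"linear": [0, 0, 0], "delta_rot": [0, 0, 0], "grip": 0.7}, {"linear": [0, 0, 0], "delta_rot": [0, 0, 0], "grip": 0.7}])

```text
time: 12.55
tool_pos: [0.372, 0.0675, 0.2753]
tcp_rot: [3.141, -0.001, 0.199]
wrist_force: [-0.9, -0.1, -0.5]
opening: 0.698
gripper_force: 0.0
```

```bash
cat > bub.py <<'E'
from m import *
def look(tag):
    # average several frames for noise
    out={}
    for n in('top','side'):
        L=[grab(n,tag+n) for _ in range(4)]; d=L[0]; d['avg']=np.mean([l['color'].astype(float) for l in L],0); d['dep']=np.median([l['depth'] for l in L],0)
        pickle.dump(d,open(n+'.pkl','wb')); out[n]=d
    return out
E
python3 - <<'E'
from bub import *
D=look('v5'); print(read_state()['tool_pos'])
t,s=D['top'],D['side']
cv2.imwrite('pics/c5.png',np.hstack([cv2.resize(t['color'][160:220,345:405,::-1],(400,400),interpolation=cv2.INTER_NEAREST),cv2.resize(s['color'][105:145,265:305,::-1],(400,400),interpolation=cv2.INTER_NEAREST)]))
E
```

```text
[0.3723792  0.06661472 0.27494098]
```

View pics/c5.png

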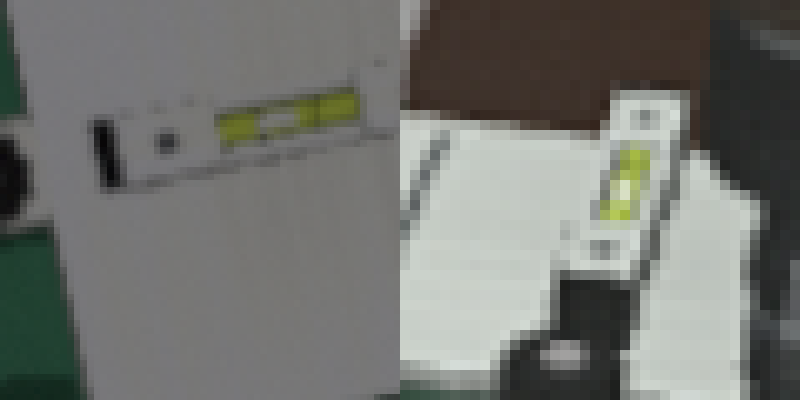

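```bash
cat >> bub.py <<'E'
def profile(d,c,yaw,z,half=.045):
    o=np.array([-np.sin(yaw),np.cos(yaw)]);l=np.array([np.cos(yaw),np.sin(yaw)])
    q=np.arange(-half,half,.001); lat=np.arange(-.003,.0031,.001)
    X=np.array([[*(np.array(c)+a*o+b*l),z] for a in q for b in lat]); uv=proj(d,X).astype(np.float32)
    im=cv2.remap(d['avg'].astype(np.float32),uv[:,0].reshape(len(q),-1),uv[:,1].reshape(len(q),-1),cv2.INTER_CUBIC).mean(1)
    return q,im
def vial(d,z=.183,box=None):
    hsv=cv2.cvtColor(d['avg'].astype(np.uint8),cv2.COLOR_RGB2HSV)
    m=(hsv[...,1]>90)&(hsv[...,0]>22)&(hsv[...,0]<45); w=np.zeros_like(m); a,b,e,f=box; w[b:f,a:e]=1
    v,u=np.nonzero(m&w); g=onz(d,np.c_[u,v].astype(float),z)[:,:2]
    r=cv2.minAreaRect((g*1000).astype(np.float32)); return r,g.mean(0)
E
python3 - <<'E'
from bub import *
B={'top':(345,160,405,220),'side':(265,105,305,145)}
for n in B:
    d=load(n); r,c=vial(d,box=B[n]); print(n,r)
    ctr=np.array(r[0])/1000
    q,im=profile(d,ctr,.197,.183)
    for a,p in zip(q[::2],im[::2]): print(int(round(a*1000)),p.round().astype(int).tolist(),end=' ')
    print()
E
```

```text
top ((539.5487670898438, -242.7491455078125), (11.908924102783203, 61.061561584472656), 11.043671607971191)
-45 [119, 119, 116] -43 [119, 118, 117] -41 [119, 119, 117] -39 [119, 119, 117] -37 [119, 118, 116] -35 [112, 112, 110] -33 [101, 102, 89] -31 [90, 94, 59] -29 [93, 100, 40] -27 [101, 109, 37] -25 [102, 109, 37] -23 [102, 110, 38] -21 [102, 110, 38] -19 [102, 110, 38] -17 [102, 110, 38] -15 [98, 106, 37] -13 [87, 93, 33] -11 [86, 92, 32] -9 [95, 102, 35] -7 [100, 107, 38] -5 [104, 111, 52] -3 [107, 111, 75] -1 [110, 112, 95] 1 [111, 112, 105] 3 [111, 112, 105] 5 [112, 113, 105] 7 [113, 114, 104] 9 [112, 113, 103] 11 [109, 109, 103] 13 [104, 105, 93] 15 [100, 103, 72] 17 [101, 107, 51] 19 [102, 110, 39] 21 [103, 110, 39] 23 [102, 110, 38] 25 [102, 110, 38] 27 [102, 109, 39] 29 [102, 109, 46] 31 [104, 109, 69] 33 [110, 112, 95] 35 [117, 116, 111] 37 [118, 117, 115] 39 [118, 117, 115] 41 [119, 118, 115] 43 [119, 118, 116] 
side ((537.4295043945312, -244.51609802246094), (9.515929222106934, 52.88603591918945), 9.620731353759766)
-45 [195, 200, 198] -43 [199, 205, 201] -41 [197, 203, 196] -39 [190, 196, 188] -37 [180, 188, 175] -35 [170, 179, 157] -33 [163, 174, 135] -31 [160, 174, 115] -29 [160, 176, 97] -27 [160, 178, 81] -25 [158, 177, 67] -23 [154, 174, 58] -21 [151, 170, 56] -19 [147, 165, 58] -17 [145, 163, 61] -15 [145, 163, 62] -13 [147, 165, 64] -11 [150, 168, 67] -9 [157, 174, 76] -7 [166, 182, 92] -5 [177, 192, 114] -3 [186, 199, 134] -1 [195, 207, 155] 1 [203, 214, 172] 3 [208, 217, 183] 5 [209, 217, 187] 7 [207, 215, 186] 9 [203, 211, 180] 11 [198, 208, 167] 13 [192, 204, 152] 15 [185, 200, 132] 17 [178, 196, 112] 19 [174, 193, 94] 21 [171, 191, 79] 23 [170, 191, 72] 25 [171, 191, 77] 27 [175, 193, 94] 29 [178, 194, 117] 31 [182, 195, 143] 33 [186, 196, 167] 35 [191, 199, 185] 37 [197, 204, 196] 39 [200, 208, 201] 41 [198, 205, 199] 43 [188, 195, 191]
```

Emit:
move_arm(moves=[{"linear": [0.058, -0.071, 0], "delta_rot": [0, 0, 0], "grip": 0.7}, {"linear": [0.058, -0.071, 0], "delta_rot": [0, 0, 0], "grip": 0.7}, {"linear": [0.058, -0.071, 0], "delta_rot": [0, 0, 0], "grip": 0.7}, {"linear": [0.058, -0.071, 0], "delta_rot": [0, 0, 0], "grip": 0.7}, {"linear": [0.058, -0.071, 0], "delta_rot": [0, 0, 0], "grip": 0.7}, {"linear": [0.058, -0.071, 0], "delta_rot": [0, 0, 0], "grip": 0.7}, {"linear": [0, 0, -0.08], "delta_rot": [0, 0, 0], "grip": 0.7}, {"linear": [0, 0, -0.06], "delta_rot": [0, 0, 0], "grip": 0.7}, {"linear": [0, 0, 0], "delta_rot": [0, 0, 0], "grip": 0.7}, {"linear": [0, 0, 0], "delta_rot": [0, 0, 0], "grip": 0.7}])

```text
time: 13.95
tool_pos: [0.5114, -0.1035, 0.2197]
tcp_rot: [-3.141, 0.0, 0.197]
wrist_force: [-0.1, 0.5, 1.1]
opening: 0.702
gripper_force: 0.0
```

Emit:
move_arm(moves=[{"linear": [0.001, 0, -0.05], "delta_rot": [0, 0, 0], "grip": 0.7}, {"linear": [0, 0, -0.04], "delta_rot": [0, 0, 0], "grip": 0.7}, {"linear": [0, 0, -0.024], "delta_rot": [0, 0, 0], "grip": 0.7}, {"linear": [0, 0, 0], "delta_rot": [0, 0, 0], "grip": 0.7}, {"linear": [0, 0, 0], "delta_rot": [0, 0, 0], "grip": 0.4}, {"linear": [0, 0, 0], "delta_rot": [0, 0, 0], "grip": 0.4}, {"linear": [0, 0, 0], "delta_rot": [0, 0, 0], "grip": 0.4}, {"linear": [0, 0, 0], "delta_rot": [0, 0, 0], "grip": 0.4}, {"linear": [0, 0, 0], "delta_rot": [0, 0, 0], "grip": 0.4}], newtons=25)

```text
time: 14.85
tool_pos: [0.5125, -0.1042, 0.1751]
tcp_rot: [3.139, -0.002, 0.197]
wrist_force: [1.7, -6.4, 1.9]
opening: 0.506
gripper_force: 26.1
```

Emit:
move_arm(moves=[{"linear": [0, -0.002, 0], "delta_rot": [0, 0, 0.03], "grip": 0.4}, {"linear": [0, 0, 0], "delta_rot": [0, 0, 0.08], "grip": 0.4}, {"linear": [0, 0, 0], "delta_rot": [0, 0, 0.09], "grip": 0.4}, {"linear": [0, 0, 0], "delta_rot": [0, 0, 0.09], "grip": 0.4}, {"linear": [0, 0, 0], "delta_rot": [0, 0, 0.09], "grip": 0.4}, {"linear": [0, 0, 0], "delta_rot": [0, 0, 0.09], "grip": 0.4}, {"linear": [0, 0, 0], "delta_rot": [0, 0, 0.09], "grip": 0.4}, {"linear": [0, 0, 0], "delta_rot": [0, 0, 0.09], "grip": 0.4}, {"linear": [0, 0, 0], "delta_rot": [0, 0, 0.09], "grip": 0.4}, {"linear": [0, 0, 0], "delta_rot": [0, 0, 0.09], "grip": 0.4}, {"linear": [0, 0, 0], "delta_rot": [0, 0, 0.08], "grip": 0.4}, {"linear": [0, 0, 0], "delta_rot": [0, 0, 0], "grip": 0.4}, {"linear": [0, 0, 0], "delta_rot": [0, 0, 0], "grip": 0.4}])

```text
time: 16.15
tool_pos: [0.5122, -0.1047, 0.1751]
tcp_rot: [3.14, 0.002, 1.626]
wrist_force: [-2.1, -2.3, 6.4]
opening: 0.505
gripper_force: 26.4
```

Emit:
move_arm(moves=[{"linear": [0, 0, 0], "delta_rot": [0, 0, 0], "grip": 0.65}, {"linear": [0, 0, 0], "delta_rot": [0, 0, 0], "grip": 0.65}, {"linear": [0, 0, 0], "delta_rot": [0, 0, 0], "grip": 0.65}, {"linear": [0, 0, 0.04], "delta_rot": [0, 0, 0], "grip": 0.65}, {"linear": [0, 0, 0.08], "delta_rot": [0, 0, 0], "grip": 0.65}, {"linear": [0, 0, 0.05], "delta_rot": [0, 0, -0.09], "grip": 0}, {"linear": [0, 0, 0], "delta_rot": [0, 0, -0.09], "grip": 0}, {"linear": [0.007, -0.026, 0], "delta_rot": [0, 0, -0.09], "grip": 0}, {"linear": [0.007, -0.026, 0], "delta_rot": [0, 0, -0.09], "grip": 0}, {"linear": [0.007, -0.026, 0], "delta_rot": [0, 0, -0.09], "grip": 0}, {"linear": [0.007, -0.026, 0], "delta_rot": [0, 0, -0.09], "grip": 0}, {"linear": [0.007, -0.026, 0], "delta_rot": [0, 0, -0.09], "grip": 0}, {"linear": [0.007, -0.026, 0], "delta_rot": [0, 0, -0.09], "grip": 0}, {"linear": [0.007, -0.026, 0], "delta_rot": [0, 0, -0.09], "grip": 0}, {"linear": [0.007, -0.026, 0], "delta_rot": [0, 0, -0.09], "grip": 0}, {"linear": [0, 0, -0.04], "delta_rot": [0, 0, -0.01], "grip": 0}, {"linear": [0, 0, -0.03], "delta_rot": [0, 0, 0], "grip": 0}, {"linear": [0, 0, 0], "delta_rot": [0, 0, 0], "grip": 0}])

```text
time: 17.95
tool_pos: [0.5336, -0.1869, 0.2116]
tcp_rot: [-3.14, 0.002, 0.198]
wrist_force: [-0.8, 0.2, -0.0]
opening: -0.003
gripper_force: 0.0
```

Emit:
move_arm(moves=[{"linear": [0, 0, -0.02], "delta_rot": [0, 0, 0], "grip": 0}, {"linear": [0, 0, -0.01], "delta_rot": [0, 0, 0], "grip": 0}, {"linear": [0, 0, -0.004], "delta_rot": [0, 0, 0], "grip": 0}, {"linear": [0, 0, -0.004], "delta_rot": [0, 0, 0], "grip": 0}, {"linear": [0, 0, -0.003], "delta_rot": [0, 0, 0], "grip": 0}, {"linear": [0, 0, 0], "delta_rot": [0, 0, 0], "grip": 0}, {"linear": [0, 0, 0], "delta_rot": [0, 0, 0], "grip": 0}, {"linear": [0, 0, 0], "delta_rot": [0, 0, 0], "grip": 0}])

```text
time: 18.75
tool_pos: [0.5342, -0.1874, 0.1972]
tcp_rot: [3.142, -0.0, 0.197]
wrist_force: [-0.9, 0.8, -0.2]
opening: 0.001
gripper_force: 0.0
```

Emit:
move_arm(moves=[{"linear": [0, 0, -0.003], "delta_rot": [0, 0, 0], "grip": 0}, {"linear": [0, 0, -0.002], "delta_rot": [0, 0, 0], "grip": 0}, {"linear": [0, 0, 0], "delta_rot": [0, 0, 0], "grip": 0}, {"linear": [0, 0, 0], "delta_rot": [0, 0, 0], "grip": 0}])

```text
time: 19.15
tool_pos: [0.5343, -0.1874, 0.196]
tcp_rot: [3.141, -0.001, 0.197]
wrist_force: [-3.9, 2.1, 10.9]
opening: -0.0
gripper_force: 5.5
```

Emit:
move_arm(moves=[{"linear": [0, 0, -0.002], "delta_rot": [0, 0, 0], "grip": 0}, {"linear": [0, 0, 0], "delta_rot": [0, 0, 0], "grip": 0}, {"linear": [0, 0, 0], "delta_rot": [0, 0, 0], "grip": 0}])

```text
time: 19.45
tool_pos: [0.5344, -0.1874, 0.196]
tcp_rot: [3.141, -0.002, 0.197]
wrist_force: [-5.0, 3.6, 19.7]
opening: -0.003
gripper_force: 9.6
```

Emit:
move_arm(moves=[{"linear": [0, 0, 0.05], "delta_rot": [0, 0, 0], "grip": 0}, {"linear": [0, 0, 0.1], "delta_rot": [0, 0, 0], "grip": 0}, {"linear": [-0.05, 0.08, 0.05], "delta_rot": [0, 0, 0], "grip": 0}, {"linear": [-0.05, 0.08, 0], "delta_rot": [0, 0, 0], "grip": 0}, {"linear": [-0.05, 0.08, 0], "delta_rot": [0, 0, 0], "grip": 0}, {"linear": [-0.05, 0.08, 0], "delta_rot": [0, 0, 0], "grip": 0}, {"linear": [-0.05, 0.08, 0], "delta_rot": [0, 0, 0], "grip": 0}, {"linear": [-0.05, 0.08, 0], "delta_rot": [0, 0, 0], "grip": 0}, {"linear": [-0.05, 0.08, 0], "delta_rot": [0, 0, 0], "grip": 0}, {"linear": [-0.05, 0.08, 0], "delta_rot": [0, 0, 0], "grip": 0}, {"linear": [0, 0, 0], "delta_rot": [0, 0, 0], "grip": 0}, {"linear": [0, 0, 0], "delta_rot": [0, 0, 0], "grip": 0}])

```text
time: 20.65
tool_pos: [0.374, 0.0691, 0.2745]
tcp_rot: [3.141, -0.001, 0.199]
wrist_force: [0.3, -0.8, -0.9]
opening: -0.002
gripper_force: 0.0
```

```bash
python3 - <<'E'
from bub import *
D=look('v6')
B={'top':(345,160,405,220),'side':(265,105,305,145)}
for n in B:
    d=load(n); r,c=vial(d,box=B[n]); print(n,r)
    q,im=profile(d,np.array(r[0])/1000,.197,.183)
    print([(int(round(a*1000)),int(p[1]),int(p[2])) for a,p in zip(q[5::1],im[5::1])])
    b=im[:,2]; th={'top':72,'side':125}[n]; i=np.nonzero(np.diff(np.sign(b-th)))[0]; print('crossings mm',[round(1000*(q[k]+.001*(th-b[k])/(b[k+1]-b[k])),1) for k in i])
E
```

```text
top ((539.5487670898438, -242.7491455078125), (11.908924102783203, 61.061561584472656), 11.043671607971191)
[(-40, 118, 117), (-39, 118, 117), (-38, 119, 118), (-37, 118, 117), (-36, 116, 115), (-35, 113, 112), (-34, 109, 105), (-33, 104, 94), (-32, 100, 80), (-31, 97, 65), (-30, 97, 51), (-29, 100, 43), (-28, 105, 39), (-27, 108, 37), (-26, 109, 37), (-25, 109, 37), (-24, 109, 37), (-23, 109, 38), (-22, 109, 38), (-21, 110, 38), (-20, 110, 38), (-19, 110, 38), (-18, 110, 38), (-17, 110, 38), (-16, 109, 37), (-15, 105, 36), (-14, 99, 34), (-13, 92, 33), (-12, 87, 37), (-11, 88, 44), (-10, 91, 54), (-9, 97, 68), (-8, 102, 80), (-7, 107, 89), (-6, 111, 97), (-5, 113, 101), (-4, 113, 101), (-3, 113, 103), (-2, 113, 105), (-1, 112, 105), (0, 112, 105), (1, 112, 106), (2, 111, 106), (3, 111, 105), (4, 112, 105), (5, 112, 104), (6, 112, 102), (7, 112, 98), (8, 110, 93), (9, 104, 81), (10, 94, 64), (11, 82, 49), (12, 75, 35), (13, 79, 30), (14, 90, 31), (15, 101, 34), (16, 107, 36), (17, 109, 37), (18, 109, 37), (19, 110, 37), (20, 109, 37), (21, 109, 37), (22, 109, 38), (23, 109, 38), (24,
[... 1252 characters left out ...]
92, 165), (6, 186, 158), (7, 179, 148), (8, 172, 138), (9, 167, 127), (10, 164, 117), (11, 163, 108), (12, 163, 100), (13, 164, 92), (14, 166, 85), (15, 168, 78), (16, 170, 71), (17, 173, 65), (18, 175, 60), (19, 177, 56), (20, 180, 53), (21, 183, 51), (22, 185, 51), (23, 187, 54), (24, 189, 59), (25, 192, 67), (26, 193, 76), (27, 194, 86), (28, 195, 99), (29, 195, 111), (30, 195, 125), (31, 194, 138), (32, 194, 150), (33, 194, 163), (34, 195, 173), (35, 197, 182), (36, 199, 188), (37, 201, 192), (38, 203, 195), (39, 204, 197), (40, 204, 197), (41, 203, 197), (42, 200, 196), (43, 196, 192), (44, 190, 187)]
crossings mm [np.float64(-30.6), np.float64(-10.1), np.float64(9.2), np.float64(30.0)]
```

Emit:
move_arm(moves=[{"linear": [0.05, -0.08, 0], "delta_rot": [0, 0, 0], "grip": 0}, {"linear": [0.05, -0.08, 0], "delta_rot": [0, 0, 0], "grip": 0}, {"linear": [0.05, -0.08, 0], "delta_rot": [0, 0, 0], "grip": 0}, {"linear": [0.05, -0.08, 0], "delta_rot": [0, 0, 0], "grip": 0}, {"linear": [0.05, -0.08, 0], "delta_rot": [0, 0, 0], "grip": 0}, {"linear": [0.05, -0.08, 0], "delta_rot": [0, 0, 0], "grip": 0}, {"linear": [0.05, -0.08, 0], "delta_rot": [0, 0, 0], "grip": 0}, {"linear": [0.05, -0.08, 0], "delta_rot": [0, 0, 0], "grip": 0}, {"linear": [0, 0, -0.08], "delta_rot": [0, 0, 0], "grip": 0}, {"linear": [0, 0, -0.06], "delta_rot": [0, 0, 0], "grip": 0}, {"linear": [0, 0, -0.03], "delta_rot": [0, 0, 0], "grip": 0}, {"linear": [0, 0, -0.02], "delta_rot": [0, 0, 0], "grip": 0}, {"linear": [0, 0, -0.004], "delta_rot": [0, 0, 0], "grip": 0}, {"linear": [0, 0, 0], "delta_rot": [0, 0, 0], "grip": 0}, {"linear": [0, 0, 0], "delta_rot": [0, 0, 0], "grip": 0}])

```text
time: 22.55
tool_pos: [0.5345, -0.1874, 0.1978]
tcp_rot: [3.141, -0.001, 0.197]
wrist_force: [-0.1, 0.0, -0.7]
opening: -0.001
gripper_force: 0.0
```

Emit:
move_arm(moves=[{"linear": [0, 0, -0.003], "delta_rot": [0, 0, 0], "grip": 0}, {"linear": [0, 0, -0.0025], "delta_rot": [0, 0, 0], "grip": 0}, {"linear": [0, 0, -0.002], "delta_rot": [0, 0, 0], "grip": 0}, {"linear": [0, 0, 0], "delta_rot": [0, 0, 0], "grip": 0}, {"linear": [0, 0, 0], "delta_rot": [0, 0, 0], "grip": 0}, {"linear": [0, 0, 0], "delta_rot": [0, 0, 0], "grip": 0}, {"linear": [0, 0, 0], "delta_rot": [0, 0, 0], "grip": 0}, {"linear": [0, 0, 0], "delta_rot": [0, 0, 0], "grip": 0}, {"linear": [0, 0, 0], "delta_rot": [0, 0, 0], "grip": 0}, {"linear": [0, 0, 0], "delta_rot": [0, 0, 0], "grip": 0}, {"linear": [0, 0, 0], "delta_rot": [0, 0, 0], "grip": 0}])

```text
time: 23.65
tool_pos: [0.5346, -0.1875, 0.196]
tcp_rot: [3.14, -0.002, 0.197]
wrist_force: [-5.2, 2.8, 20.6]
opening: -0.001
gripper_force: 10.6
```

```bash
python3 - <<'E'
from h import *
s=grab('side','side7');print(read_state()['wrist_force'],read_state()['tool_pos'])
cv2.imwrite('pics/c7.png',np.hstack([cv2.resize(s['color'][105:145,265:305,::-1],(400,400),interpolation=cv2.INTER_NEAREST),cv2.resize(s['color'][100:180,240:320,::-1],(400,400),interpolation=cv2.INTER_CUBIC)]))
E
```

```text
[-6.06494873  3.3178724  21.34076518] [ 0.53456057 -0.18746544  0.19598295]
```

View pics/c7.png

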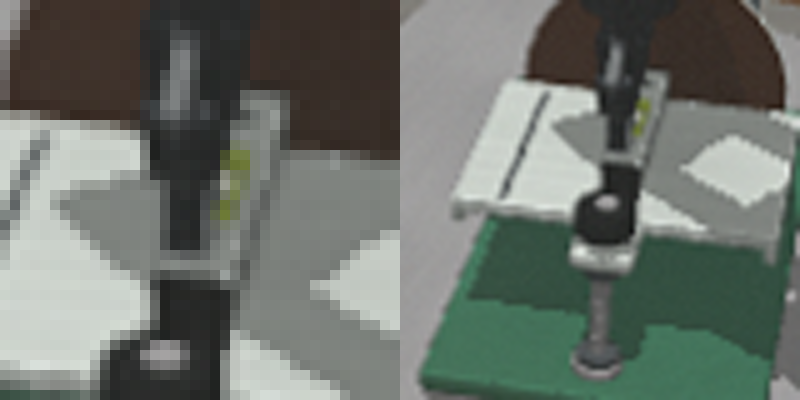

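Emit:
move_arm(moves=[{"linear": [0, 0, 0.001], "delta_rot": [0, 0, 0], "grip": 0}, {"linear": [0, 0, 0], "delta_rot": [0, 0, 0], "grip": 0}, {"linear": [0, 0, 0], "delta_rot": [0, 0, 0], "grip": 0}, {"linear": [0, 0, 0], "delta_rot": [0, 0, 0], "grip": 0}])

```text
time: 24.1
tool_pos: [0.5345, -0.1874, 0.196]
tcp_rot: [3.14, -0.002, 0.197]
wrist_force: [-4.5, 1.8, 17.8]
opening: -0.003
gripper_force: 8.6
```

```bash
python3 -c "
from workcell import hand_in
print(hand_in())"
```

```text
the job is handed in; nothing more can be done
None
```

I handed the job in with the level on the sander table pointing out from the disc (within about half a degree), the table on its foot, and the arm still pressing at about 18 N; the bubble read about 0.3 mm off centre just before that final press, when the finger partly hid the vial and what I could see still looked central.

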